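# Turn the fittings carousel to the scanner

## Task

On the packing bench, turn the parts carousel by pushing one of its spokes gently with a fingertip until the T-shaped pipe fitting stands squarely in front of the scanner's window, then leave the carousel standing still. Do not push on the trays, do not touch or pick up the fittings or the scanner, and leave the carton, the tape roll and the jar where they are.

Things in the scene. Friction and masses are not known exactly. Their poses are not given: they have to be found in the camera images.
- carousel: The carousel. Origin on its fixed vertical turning axis at bench level. Round foot 190 mm across, 12 mm high, on it a turning hub (radius 27 mm, top 125 mm above the bench) with four bare aluminium spokes at right angles, each 14 mm wide, 20 mm tall (underside 95, top 115 mm above the bench), bare from 27 to 119 mm from the axis, free space below them.
- trays: Four white open trays hung at the spokes' ends, turning with them. Origin on the axis at bench level; its +x, -x, +y, -y axes each lie along a spoke. Each tray: 84 mm square, centred 162 mm from the axis, bottom 65 and rim 95 mm above the bench, walls and floor 4 mm; a 24 mm wide tab, 120 mm from the axis, up to 112 mm, joins it to its spoke. Three hold one fitting each, one is empty.
- rotor (a joint): Turning angle of hub, spokes, trays and fittings together, rad, counter-clockwise seen from above positive, 0 at the start, free either way for more than a full turn. Friction (about 0.13 N m) holds it wherever it is left; about 2 N on a spoke 75 mm from the axis moves it.
- tee_c (a point): The T-shaped pipe fitting, dark bare steel, lying loose in a tray: run 60 mm long, branch 32 mm from the run's middle, collars 27 mm in diameter. The point lies where run and branch meet, 13.5 mm above the tray's floor (about 82 mm above the bench). Its way round in the tray is random.
- elbow_c (a point): The L-shaped pipe elbow, same steel, loose in another tray; legs 40 mm, collars 27 mm in diameter. The point is between its legs near the middle, 13.5 mm above the tray's floor.
- flange_c (a point): The round flange, same steel, loose in another tray: disc 60 mm in diameter, 9 mm thick, with a 32 mm hub on top, 26 mm high in all. The point is on its axis, 13.5 mm above the tray's floor.
- scanner: The fixed scanner, a grey box (50 x 60 x 72 mm, top 130 mm above the bench) on a low arm beside the carousel. The body's origin lies on the carousel's axis at bench level; its x axis points from there straight at the middle of the scanner's window, its y axis sideways. The black window, 40 mm wide, faces the axis, 235 mm from it, 96 mm above the bench.
- carton: Bystander: closed cardboard carton, 100 x 60 x 55 mm high, loose. Origin at the centre of its underside.
- tape: Bystander: roll of amber tape lying flat, 90 mm across, 48 mm high, loose. Origin at the centre of its underside.
- jar: Bystander: white jar, 52 mm across, 70 mm high, loose. Origin at the centre of its underside.
Things that resemble listed ones, but are neither listed nor needed, are in the scene too. There is more than one size of the scanner; the one meant has the size given above.

How it is judged:
At the end, for the whole second after the job is handed in: The T-fitting, still lying in its tray, is in front of the scanner's window, within 18 mm sideways of the window's middle line; the carousel stands still (under 0.05 rad/s); all fittings lie in their trays; carton, tape and jar are within 20 mm of where they were (y of tee_c in the frame of scanner between -0.018 and 0.018 m and x of tee_c in the frame of scanner between 0.13 and 0.2 m and height (world z) of tee_c between 0.075 and 0.092 m and height (world z) of elbow_c between 0.075 and 0.092 m and height (world z) of flange_c between 0.075 and 0.092 m and velocity of joint rotor between -0.05 and 0.05 rad/s and distance of each of carton, tape, jar from where it was at the start of the episode below 0.02 m); the robot touches nothing.
It fails at once if the carousel is spun (faster than 2.5 rad/s) (velocity of joint rotor above 2.5 rad/s or velocity of joint rotor below -2.5 rad/s).
It fails at once if the spokes, hub or trays are pushed hard or pinched (over 60 N) (contact force between the fingers and carousel above 60 N).
It fails at once if the trays or the scanner are pushed by the robot (over 3 N) (contact force between any of the arm, the fingers and trays above 3 N or contact force between any of the arm, the fingers and scanner above 3 N).
It fails at once if a fitting is touched by the robot (over 0.5 N), lifted or thrown out of its tray (contact force between any of the arm, the fingers and tee above 0.5 N or height (world z) of any of tee_c, elbow_c, flange_c above 0.098 m or height (world z) of any of tee_c, elbow_c, flange_c below 0.06 m or contact force between any of the arm, the fingers and elbow above 0.5 N or contact force between any of the arm, the fingers and flange above 0.5 N).
It fails at once if the carton, tape or jar is moved more than 20 mm or lifted (distance of any of carton, tape, jar from where it was at the start of the episode above 0.02 m or height (world z) of any of carton, tape, jar above 0.012 m).
It also fails if it takes over 54 s, if anything falls off the work surface, if the arm or the gripper's body presses on something with over 40 N, if the wrist force passes 120 N, or if a joint passes its speed limit or range.

## Robot

A 6-joint arm with a two-finger parallel gripper is mounted at the origin on the work surface. World frame = base frame: x ahead of the robot, y to its left, z up, the work surface at z = 0. Lengths are in m, angles in rad, forces in N, time in s.
With the tool pointing down it reaches from about 0.35 to 0.775 m from the base axis. Payload 5.5 kg.
Tool frame: the origin (TCP) lies at the very end of the fingers, on their centre line; the grasp point (between the pads) lies 19 mm behind it; z points along the fingers, y is the direction in which the jaws open and shut (so a half turn about z gives the same grasp; the last joint's range is limited). The gripper opens to 85 mm and grips with 20 to 120 N. Pads are 22 mm wide; open, the fingers measure 114 mm over their backs; the gripper's body (76 mm by 85 mm) begins 54 mm behind the grasp point. The pads swing forward as they close: fully open they stand 13 mm farther back than shut.
Start: joints at [-1.242, 0.313, 0.046, 1.304, 0, 1.431], TCP at [0.26, -0.513, 0.231] pointing down, gripper open.
Joint ranges: [-2.76, 2.76], [-0.86, 1.69], [-1.03, 1.26], [-2.2, 2.34], [-1.47, 1.5], [-3.14, 3.14]. Speed limits (rad/s): [2.57, 2.57, 3.14, 3.14, 3.14, 3.14].

## Interface

Orientations are given as a unit quaternion [w, x, y, z].
In Python, from workcell import get_state, vision, workorder, silhouettes, tip_of gives the robot as it stands.
- The arm moves only by the shell command python3 -m inch 'ROWS' [FORCE]. ROWS is JSON, a list of rows, each a list of 7 numbers: the shift along the tool's x, y, z in cm, then the turn, a rotation vector about the tool's x, y, z in degrees, then the finger opening in cm, from 0 to 8.54. In form: [[dx, dy, dz, rx, ry, rz, hand], ...]. A call has 1 to 5 rows; each row shifts and turns the commanded pose from where the row before left it, along the tool's axes as they then stand; what a row does not reach is not made up. A row lasts 1/10 s, in which the tool goes at most 50 mm and 8.59 degrees, less where a joint would pass 70% of its speed; a pose out of reach is approached as far as the arm can. A call with a gripper value outside its range is refused whole. The fingers move at their own pace and stop on an object; FORCE is the grip in N (left out, the last holds). Time passes only in rows, so rows that do not move let the fingers close. It gives the time, the measured TCP pose, the force and the opening at its end, in the units of the state.
- get_state(): the state, without advancing time (a new reading comes with each control period).
- vision.read_camera(name): name is "scene" or "top" or "wrist"; returns a dict with "pixels" (400x640x3 uint8, red, green, blue), "depth" (400x640 float32, m along the optical axis (not along the pixel's ray), 0 where there is no reading), "mtx" (3x3 intrinsics, pixels), "T" (4x4, takes a point from camera to world coordinates); the wrist camera has in their place "tool_from_camera" (4x4, takes a point from camera to tool coordinates, whose origin is the TCP and whose axes are the flange's). Camera axes: x right, y up, looking along -z (the intrinsics and any distortion apply to the point x, -y, -z); pixel columns grow to the right and rows downward; lengths in m; the calibration is good to about 2 mm. A picture is of the moment at which its call begins: read the wrist's pose just before it.
- workorder.hand_in(): hands the job in, once; it reports no verdict.
Trained networks look in a picture, given as the dict that the camera call returned (one of the last four; its "shot" number tells which), for a name from the list of things; names that differ only in an ending like _2 or _b are one class to them, and where a whole thing is asked for, a point or a joint stands for the part that bears it (a point fixed in the world has none). Each returns a list of dicts, best first, with "confidence" (0 to 1); they miss things now and then, are a little off and sometimes report something else, mostly with a low value. They report only what shows in the picture. A call takes as long as a camera call. They do not tell look-alikes from the thing itself.
- silhouettes(picture, label): "mask" (400x640 bool, what is visible of it) and "location" ([column, row] in pixels, amid what is visible of it).
- tip_of(picture, label): "location" ([column, row] in pixels: a listed point, or the origin of a listed thing).
The state is a dict: "clock": time; "joint_pos": joint angles; "qvel": joint speeds; "tau": joint torques, N m; "tcp_pos": TCP position; "orientation": TCP orientation; "wrist_force": force on the tool from outside, world axes, zero at the start; "ft_torque": the same for the moment, N m; "finger_gap": finger opening in m.
Only numpy, scipy, OpenCV 4.12 (cv2) and the standard library are available. Lean on these libraries where they do the work, as an engineer would, in place of code of your own. Each camera call takes 0.05 s, during which the arm holds its last target.

## Working session

There is one attempt and no reset: what is moved stays moved. The work goes in short steps, Python scripts to look and compute and a shell command to move; the robot and the scene stay as the last step left them, time stands still between calls to the robot, and variables do not carry over. Pictures are saved under pics/ and viewed, and the job is handed in when it is done.

```bash
ls; mkdir -p pics; python3 - <<'E'
from workcell import get_state, vision
import cv2
s=get_state(); print(s)
for n in ["scene","top"]:
    p=vision.read_camera(n); cv2.imwrite(f"pics/{n}0.png",p["pixels"][:,:,::-1]); print(n,p["mtx"],p["T"],[k for k in p])
E
```

```text
pics
{'clock': 0.0, 'joint_pos': array([-1.24160558e+00,  3.14016343e-01,  4.49498254e-02,  1.30357638e+00,
        3.24951156e-05,  1.43115140e+00]), 'qvel': array([-0.0001182 , -0.00014151, -0.00021655,  0.00106555,  0.00018451,
        0.00081333]), 'tau': array([ 2.72469129e-03, -4.80625284e+01,  2.98533046e+01,  1.91305135e-02,
        1.34028886e-05,  2.93841197e-06]), 'tcp_pos': array([ 0.25962199, -0.51247528,  0.23038787]), 'orientation': array([-9.20677342e-04,  9.72649318e-01,  2.32276670e-01, -7.11966587e-05]), 'wrist_force': array([ 0.00140074,  0.35583044, -0.34814769]), 'ft_torque': array([-0.00622557, -0.02056389, -0.02105248]), 'finger_gap': 0.08552197895272477}
scene [[401.55303979   0.         313.19259895]
 [  0.         401.55303979 207.53440737]
 [  0.           0.           1.        ]] [[ 0.05398791 -0.76057793  0.64699808  1.06808026]
 [ 0.99849168  0.03464184 -0.04259466 -0.02072296]
 [ 0.00998335  0.6483218   0.76130098  0.9283517 ]
 [ 0.          0.          0.          1.        ]] ['pixels', 'depth', 'mtx', 'T', 'shot']
top [[489.72090562   0.         321.1006499 ]
 [  0.         489.72090562 205.38624657]
 [  0.           0.           1.        ]] [[-0.00559433  0.99734287 -0.07263537  0.23650043]
 [-0.99976131 -0.00711236 -0.02065748  0.0151952 ]
 [-0.0211192   0.07250246  0.99714461  1.41874482]
 [ 0.          0.          0.          1.        ]] ['pixels', 'depth', 'mtx', 'T', 'shot']
```

View pics/scene0.png

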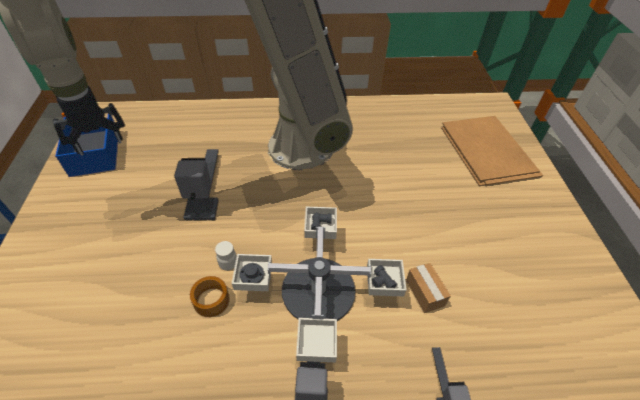

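View pics/top0.png

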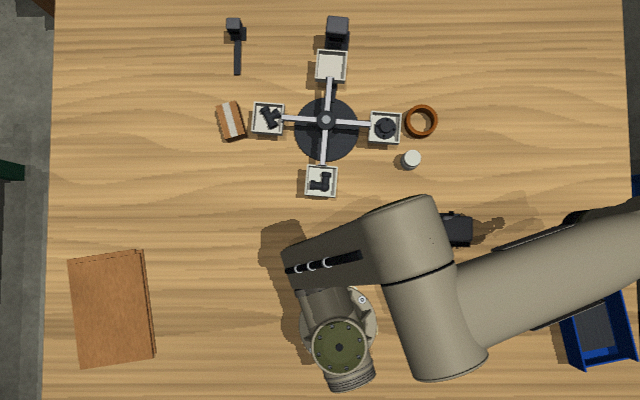

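The top view shows the hub at about (326,119), the tee in the left tray (268,117), the flange at the right (385,127), the elbow at the bottom (321,181), and an empty tray at the top. Scanner candidates are at (337,30), (235,25) and (455,230). Next I'll measure them.

```bash
cat > h.py <<'E'
import numpy as np, cv2
from workcell import get_state, vision, silhouettes, tip_of
def ray(p,uv):
    K=p["mtx"]; x=(uv[0]-K[0,2])/K[0,0]; y=(uv[1]-K[1,2])/K[1,1]
    return np.array([x,-y,-1.])
def at_z(p,uv,z):
    d=p["T"][:3,:3]@ray(p,uv); o=p["T"][:3,3]; return o+d*(z-o[2])/d[2]
def cloud(p,T=None):
    T=p["T"] if T is None else T
    v,u=np.mgrid[0:400,0:640]; K=p["mtx"]; d=p["depth"]
    c=np.stack([(u-K[0,2])/K[0,0]*d,-(v-K[1,2])/K[1,1]*d,-d],-1)
    return c@T[:3,:3].T+T[:3,3]
E
python3 - <<'E'
from h import *
np.set_printoptions(precision=4,suppress=True)
H=dict(carousel=0,trays=0,scanner=0,tee_c=.082,elbow_c=.082,flange_c=.082,carton=0,tape=0,jar=0)
for n in ["top","scene"]:
    p=vision.read_camera(n); C=cloud(p)
    for l,z in H.items():
        for r in tip_of(p,l)[:3]: print(n,l,np.round(r["confidence"],2),np.round(r["location"]),at_z(p,r["location"],z))
    for r in silhouettes(p,"scanner"):
        q=C[r["mask"]&(p["depth"]>0)]; print(n,"SCAN",r["confidence"],r["location"],np.percentile(q,[2,50,98],axis=0).tolist())
        t=q[q[:,2]>np.percentile(q[:,2],98)-.006]; print("  top", cv2.minAreaRect((t[:,:2]*1000).astype(np.float32)),t[:,2].mean())
E
```

```text
top carousel 0.83 [326. 129.] [0.5642 0.0289 0.    ]
top scanner 0.63 [235. 124.] [0.5816 0.2977 0.    ]
top tee_c 0.78 [266. 118.] [0.5771 0.1933 0.082 ]
top flange_c 0.8 [381. 128.] [ 0.5481 -0.1241  0.082 ]
top carton 0.63 [232. 123.] [0.5853 0.307  0.    ]
top tape 0.85 [421. 125.] [ 0.574  -0.2493  0.    ]
top tape 0.54 [385. 127.] [ 0.5686 -0.1443  0.    ]
top tape 0.36 [326. 130.] [0.5627 0.0284 0.    ]
top jar 0.55 [409. 162.] [ 0.4639 -0.2128  0.    ]
top SCAN 0.89 [237.2, 35.0] [[0.7316872469521921, 0.2663195716291303, -0.0021412371120099307], [0.8341049418029483, 0.28741075441077657, 0.014858701712377909], [0.8763486506972404, 0.3136320058402418, 0.091585013824254]]
  top ((845.613037109375, 287.9629821777344), (38.20817947387695, 39.6546745300293), 0.6560695171356201) 0.08843453886829801
top SCAN 0.75 [457.2, 227.2] [[0.22442485711636348, -0.34072378585147567, 0.01458622215239708], [0.26628464968843424, -0.30763212975412657, 0.1683000824814831], [0.3125838086763275, -0.2712319200614279, 0.17407855327875968]]
  top ((265.6891174316406, -241.69757080078125), (62.90870285034
[... 912 characters left out ...]
SCAN 0.82 [310.4, 381.7] [[0.7636978893067486, -0.03260362865307712, 0.007639794150377462], [0.8226443908730129, -0.0026352781917786307, 0.1290385927157668], [0.8480299358727809, 0.03187970776245901, 0.13281656041698395]]
  top ((816.6361083984375, -2.207439422607422), (59.04869079589844, 58.36048126220703), 82.23001098632812) 0.13010605834808087
scene SCAN 0.58 [199.9, 186.4] [[0.04920054215212884, -0.34495110328823453, 0.0054729204022919255], [0.2846457379722246, -0.295821367501306, 0.10157493663546213], [0.31323632419159014, -0.26105750027453334, 0.17236379702049842]]
  top ((263.041015625, -303.0147399902344), (76.83007049560547, 74.86405944824219), 87.34683227539062) 0.17028263309494854
```

```bash
cat >> h.py <<'E'
from scipy.optimize import minimize
def analyse(p,ax=None):
    C=cloud(p); ok=p["depth"]>0
    r0=np.array([.5625,.031]) if ax is None else ax
    d=np.hypot(C[...,0]-r0[0],C[...,1]-r0[1])
    hub=C[ok&(d<.045)&(C[...,2]>.119)&(C[...,2]<.133)]
    h=(hub[:,:2]).astype(np.float32)
    mc=cv2.minEnclosingCircle(h)
    sp=C[ok&(d>.035)&(d<.118)&(C[...,2]>.104)&(C[...,2]<.120)][:,:2]
    # four-fold fit: axis and angle
    def f(q):
        v=sp-q[:2]; c,s=np.cos(q[2]),np.sin(q[2]); a=v@[c,s]; b=v@[-s,c]
        e=np.minimum(abs(a),abs(b)); return np.mean(np.minimum(e,.012)**2)*1e4
    best=min((minimize(f,[*r0,t],method="Nelder-Mead",options=dict(xatol=1e-5,fatol=1e-8)) for t in np.radians(np.arange(-45,45,15))),key=lambda m:m.fun)
    return mc,best.x,best.fun,len(sp),len(hub)
E
python3 - <<'E'
from h import *
for n in ["top","scene"]:
    p=vision.read_camera(n); mc,x,f,a,b=analyse(p)
    print(n,mc,x[:2],np.degrees(x[2]),f,a,b)
    C=cloud(p)
    d=np.hypot(C[...,0]-.565,C[...,1]-.031); m=(d>.03)&(d<.118)&(C[...,2]>.05); print(np.histogram(C[m][:,2],np.arange(.05,.14,.01)))
    for l in ["tee_c","scanner"]:
        for r in silhouettes(p,l): 
            m=r["mask"]&(p["depth"]>0); print(l,r["location"],np.median(C[m],axis=0))
    im=cv2.resize(p["pixels"][0:220,180:460] if n=="top" else p["pixels"][190:400,180:460],None,fx=2.8,fy=2.7,interpolation=cv2.INTER_CUBIC); cv2.imwrite(f"pics/z_{n}.png",im[:,:,::-1])
E
```

```text
top ((0.5570545792579651, 0.037959497421979904), 0.03802511841058731) [0.56180578 0.02735899] -5.178484961618241 0.1918127659403356 667 171
(array([  0,   2,   8,   6,  24,  82, 657,  16]), array([0.05, 0.06, 0.07, 0.08, 0.09, 0.1 , 0.11, 0.12, 0.13]))
tee_c [272.0, 116.1] [0.58207706 0.17973343 0.09122998]
scanner [457.5, 226.1] [ 0.26746801 -0.30789026  0.16825628]
scanner [339.4, 38.0] [ 0.80604529 -0.00122859  0.12182167]
scanner [236.6, 33.3] [0.83465144 0.28746832 0.0161996 ]
scene ((0.5622143745422363, 0.02877998538315296), 0.026590274646878242) [0.56387467 0.02858613] -5.291241185858904 0.1880332130896487 889 231
(array([  0,   2,   7,   0,  62, 156, 847,   0]), array([0.05, 0.06, 0.07, 0.08, 0.09, 0.1 , 0.11, 0.12, 0.13]))
tee_c [382.6, 280.8] [0.58790056 0.17904233 0.0928957 ]
tee_c [211.0, 290.2] [ 0.58117448 -0.24079452  0.03855929]
tee_c [316.8, 314.6] [0.59410275 0.0215732  0.0743519 ]
scanner [311.0, 385.7] [ 0.82333786 -0.00263012  0.12911015]
scanner [448.1, 381.2] [0.82845894 0.28809081 0.03973527]
scanner [198.3, 187.2] [ 0.28363258 -0.29554965  0.09812383]
```

View pics/z_top.png

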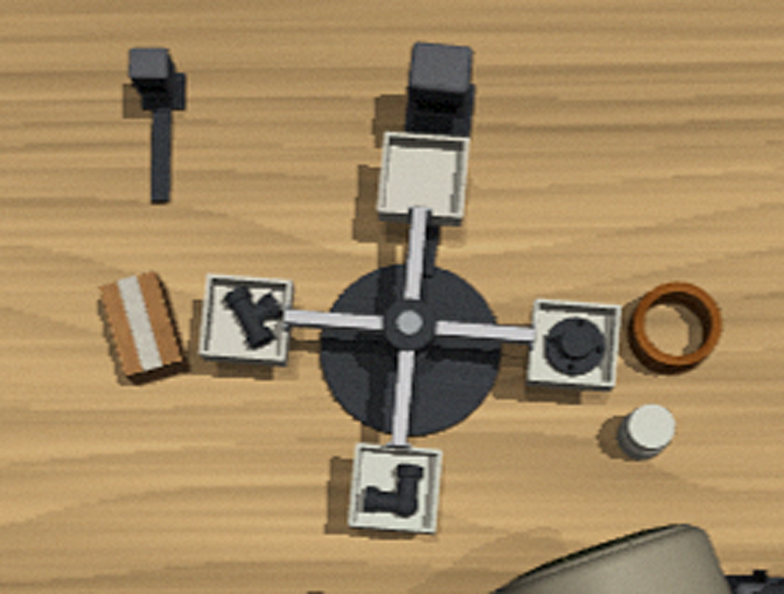

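Axis is about (0.562, 0.028), spoke angle -5.2°, and the meant scanner (top 0.130, 60x50) is at (0.817,-0.003), a bearing of -7°. The tee bears about 83°, so the rotor needs about -90° (clockwise). I'll push the elbow's spoke from its -y side. First I travel at height with the fingers closed.

```bash
python3 -m inch '[[1.5,-1.2,0,0,0,0,0],[2.9,-2.3,0,0,0,0,0],[2.9,-2.3,0,0,0,0,0],[2.9,-2.3,0,0,0,0,0],[2.9,-2.3,0,0,0,0,0]]' 30
python3 -m inch '[[2.9,-2.3,0,0,0,0,0],[2.9,-2.3,0,0,0,0,0],[2.9,-2.3,0,0,0,0,0],[2.9,-2.3,0,0,0,0,0],[2.9,-2.3,0,0,0,0,0]]'
python3 -m inch '[[2.9,-2.3,0,0,0,0,0],[2.9,-2.3,0,0,0,0,0],[2.9,-2.3,0,0,0,0,0],[2.9,-2.3,0,0,0,0,0],[2.9,-2.3,0,0,0,0,0]]'
python3 -m inch '[[0,0,0,0,0,-8,0],[0,0,0,0,0,-8,0],[0,0,0,0,0,-8,0],[0,0,0,0,0,-8,0],[0,0,0,0,0,-8,0]]'
python3 -m inch '[[0,0,0,0,0,-8,0],[0,0,0,0,0,-8,0],[0,0,0,0,0,-7,0],[0,0,0,0,0,0,0]]'
```

```text
clock: 2.0
tcp_pos: [0.33, -0.3597, 0.2313]
orientation: [0.0, 0.973, 0.232, 0.0]
wrist_force: [0.5, -1.5, -0.2]
finger_gap: 0.0123
clock: 2.5
tcp_pos: [0.4075, -0.1916, 0.2315]
orientation: [0.0, 0.973, 0.232, 0.0]
wrist_force: [0.9, -0.2, -0.3]
finger_gap: -0.0003
clock: 3.0
tcp_pos: [0.485, -0.0233, 0.2315]
orientation: [0.0, 0.973, 0.232, 0.0]
wrist_force: [0.5, -0.6, -0.2]
finger_gap: 0.0
clock: 3.5
tcp_pos: [0.4845, -0.0247, 0.2314]
orientation: [0.0, 0.833, 0.553, 0.0]
wrist_force: [0.1, 0.6, 0.2]
finger_gap: -0.0002
clock: 3.9
tcp_pos: [0.4845, -0.0248, 0.2313]
orientation: [0.0, 0.708, 0.706, 0.0]
wrist_force: [0.6, -0.0, 0.3]
finger_gap: 0.0
```

```bash
python3 -m inch '[[0,0,4,0,0,0,0],[0,0,4,0,0,0,0],[0,0,0,0,0,0,0]]'; python3 - <<'E'
from h import *
for n in ["wrist","scene"]:
    p=vision.read_camera(n); cv2.imwrite(f"pics/{n}1.png",p["pixels"][:,:,::-1])
E
```

```text
clock: 4.2
tcp_pos: [0.4804, -0.024, 0.1467]
orientation: [-0.004, 0.709, 0.705, -0.003]
wrist_force: [-0.3, 0.0, -0.8]
finger_gap: 0.0
```

View pics/wrist1.png

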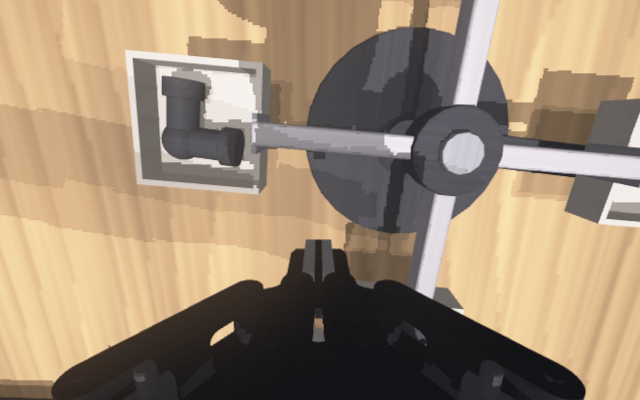

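View pics/scene1.png

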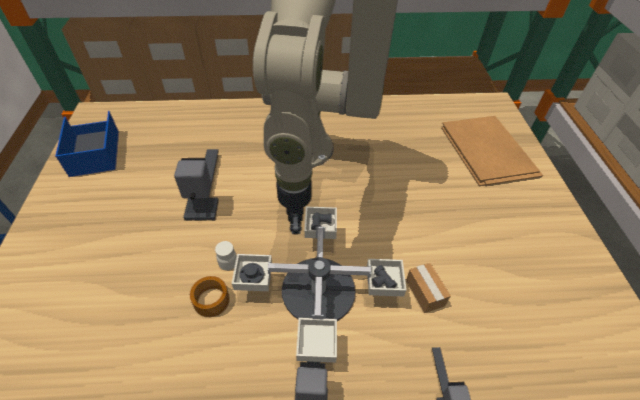

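The wrist view shows the closed fingertip at (320,245), in the free quadrant between the elbow tray and the hub and clear of the spoke. I'll descend to z≈0.098.

```bash
python3 -m inch '[[0,0,1.5,0,0,0,0],[0,0,1.5,0,0,0,0],[0,0,1.5,0,0,0,0],[0,0,0.8,0,0,0,0],[0,0,0,0,0,0,0]]'
python3 -m inch '[[0.5,0,0,0,0,0,0],[0.5,0,0,0,0,0,0],[0.5,0,0,0,0,0,0],[0.5,0,0,0,0,0,0],[0.5,0,0,0,0,0,0]]'
```

```text
clock: 4.8
tcp_pos: [0.4851, -0.025, 0.0991]
orientation: [0.0, 0.708, 0.706, 0.0]
wrist_force: [0.2, 0.3, -0.1]
finger_gap: 0.0001
clock: 5.3
tcp_pos: [0.4846, 0.0007, 0.0985]
orientation: [0.0, 0.708, 0.706, 0.0]
wrist_force: [-0.8, 0.4, 0.1]
finger_gap: -0.0
```

```bash
python3 -m inch '[[0.4,0.02,0,0,0,0,0],[0.4,0.02,0,0,0,0,0],[0.4,0.02,0,0,0,0,0],[0.4,0.01,0,0,0,0,0],[0.4,0,0,0,0,0,0]]'
python3 -m inch '[[0.4,0,0,0,0,0,0],[0.4,0,0,0,0,0,0],[0.4,0.02,0,0,0,0,0],[0.4,0.03,0,0,0,0,0],[0.4,0.05,0,0,0,0,0]]'
```

```text
clock: 5.8
tcp_pos: [0.4853, 0.0195, 0.0983]
orientation: [0.001, 0.708, 0.706, -0.001]
wrist_force: [-0.1, -2.8, -0.4]
finger_gap: -0.0
clock: 6.3
tcp_pos: [0.4864, 0.0404, 0.0983]
orientation: [0.0, 0.708, 0.706, 0.0]
wrist_force: [0.2, -3.0, 0.5]
finger_gap: -0.0003
```

Contact is about 3 N, as expected. I'll continue along the arc.

```bash
python3 -m inch '[[0.4,0.07,0,0,0,0,0],[0.39,0.1,0,0,0,0,0],[0.38,0.12,0,0,0,0,0],[0.37,0.14,0,0,0,0,0],[0.37,0.16,0,0,0,0,0]]'
python3 -m inch '[[0.36,0.18,0,0,0,0,0],[0.35,0.2,0,0,0,0,0],[0.34,0.22,0,0,0,0,0],[0.33,0.23,0,0,0,0,0],[0.32,0.25,0,0,0,0,0]]'
python3 - <<'E'
from h import *
for n in ["scene"]:
    p=vision.read_camera(n); cv2.imwrite(f"pics/{n}2.png",p["pixels"][:,:,::-1]); mc,x,f,a,b=analyse(p,np.array([.562,.028])); print(x,np.degrees(x[2]),f,a)
E
```

```text
clock: 6.8
tcp_pos: [0.4921, 0.0595, 0.0982]
orientation: [-0.0, 0.708, 0.706, -0.0]
wrist_force: [-0.4, -2.6, -0.2]
finger_gap: -0.0001
clock: 7.3
tcp_pos: [0.5031, 0.0765, 0.0982]
orientation: [-0.0, 0.708, 0.706, -0.0]
wrist_force: [-0.6, -1.7, -0.2]
finger_gap: -0.0003
[0.56432723 0.02868043 0.58656943] 33.607952962938036 0.21318120885085176 939
```

View pics/scene2.png

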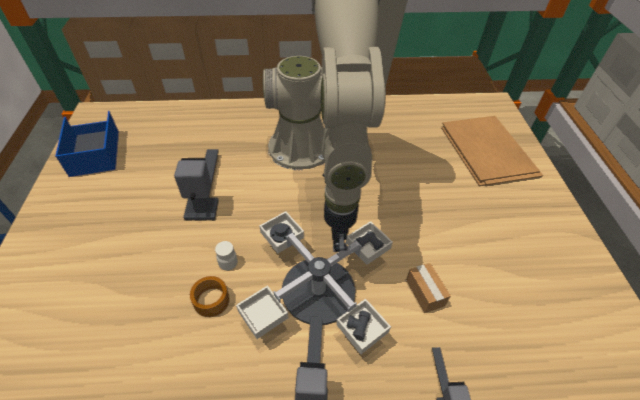

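The carousel has turned about 51° and the tee is now at (358,323) in the scene view. About 39° remains.

```bash
python3 -m inch '[[0.3,0.27,0,0,0,0,0],[0.29,0.29,0,0,0,0,0],[0.27,0.3,0,0,0,0,0],[0.26,0.31,0,0,0,0,0],[0.24,0.32,0,0,0,0,0]]'
python3 -m inch '[[0.22,0.34,0,0,0,0,0],[0.2,0.35,0,0,0,0,0],[0.18,0.36,0,0,0,0,0],[0.16,0.37,0,0,0,0,0],[0,0,0,0,0,0,0]]'
python3 - <<'E'
from h import *
for n in ["scene"]:
    p=vision.read_camera(n); cv2.imwrite(f"pics/{n}3.png",p["pixels"][:,:,::-1]); mc,x,f,a,b=analyse(p,np.array([.562,.028])); print(x,np.degrees(x[2]),f,a)
    for r in tip_of(p,"tee_c"): print(r, at_z(p,r["location"],.082))
E
```

```text
clock: 7.85
tcp_pos: [0.5183, 0.0901, 0.0982]
orientation: [-0.0, 0.708, 0.706, -0.0]
wrist_force: [-1.5, -1.7, -0.3]
finger_gap: -0.0001
clock: 8.35
tcp_pos: [0.5334, 0.0978, 0.0984]
orientation: [0.0, 0.708, 0.706, 0.001]
wrist_force: [-0.7, -0.1, -0.8]
finger_gap: 0.0
[0.56387086 0.02850615 0.08054753] 4.615033298952506 0.19932691001872488 908
```

View pics/scene3.png

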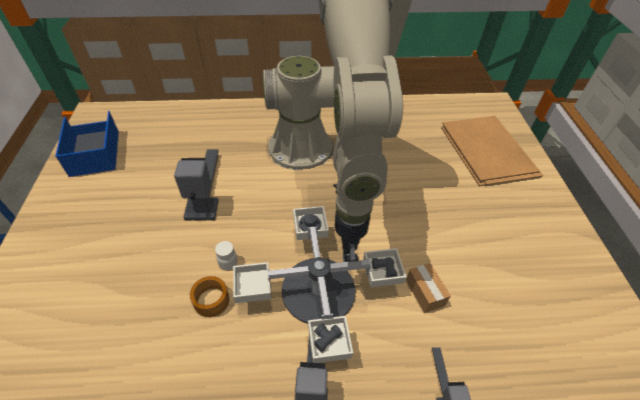

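```bash
python3 -m inch '[[0.09,0.25,0,0,0,0,0],[0.08,0.25,0,0,0,0,0],[0.06,0.25,0,0,0,0,0],[0.04,0.15,0,0,0,0,0],[0,0,0,0,0,0,0]]'
python3 - <<'E'
from h import *
for n in ["scene","top"]:
    p=vision.read_camera(n); cv2.imwrite(f"pics/{n}4.png",p["pixels"][:,:,::-1]); mc,x,f,a,b=analyse(p,np.array([.562,.028])); print(x,np.degrees(x[2]),f,a)
    for r in tip_of(p,"tee_c"): print(r, at_z(p,r["location"],.082))
    C=cloud(p)
    for r in silhouettes(p,"tee_c"): print(r["confidence"],r["location"],at_z(p,r["location"],.088),C[r["mask"]].mean(0))
    if n=="scene": im=cv2.resize(p["pixels"][240:400,220:420],None,fx=3.7,fy=3.7,interpolation=cv2.INTER_CUBIC); cv2.imwrite(f"pics/z4.png",im[:,:,::-1])
E
```

```text
clock: 8.95
tcp_pos: [0.542, 0.1002, 0.0983]
orientation: [0.0, 0.708, 0.706, 0.0]
wrist_force: [-0.7, 0.0, -0.1]
finger_gap: 0.0001
[ 0.56388616  0.02871138 -0.01488064] -0.8525976080110815 0.20197015608715088 888
{'location': [320.5, 341.6], 'confidence': 0.77} [0.72862706 0.0218722  0.082     ]
0.9 [317.6, 335.9] [0.71814908 0.01613839 0.088     ] [0.72102293 0.01971702 0.09823208]
[ 0.56147679  0.02767716 -0.00728714] -0.4175224670763019 0.16950014935580573 480
{'location': [326.6, 66.7], 'confidence': 0.54} [0.72231102 0.02534401 0.082     ]
0.51 [327.7, 70.3] [0.70984439 0.02230626 0.088     ] [0.7133102  0.02050551 0.09832429]
```

View pics/z4.png

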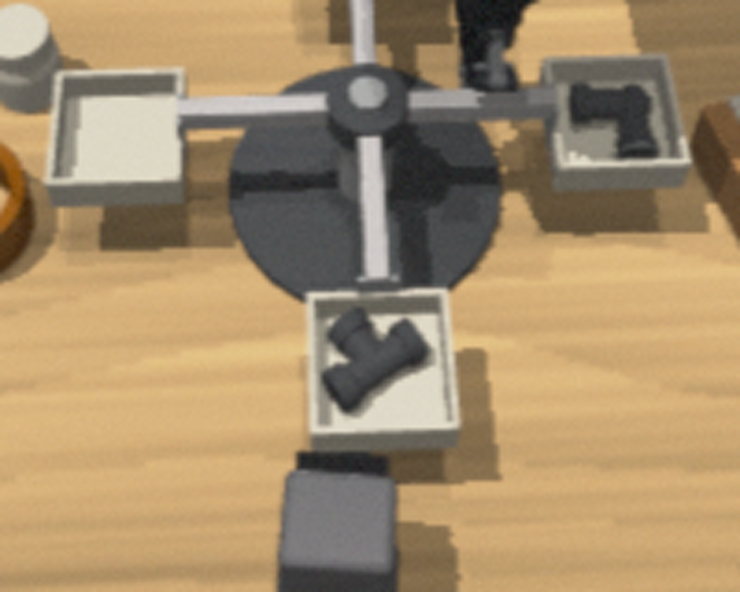

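View pics/top4.png

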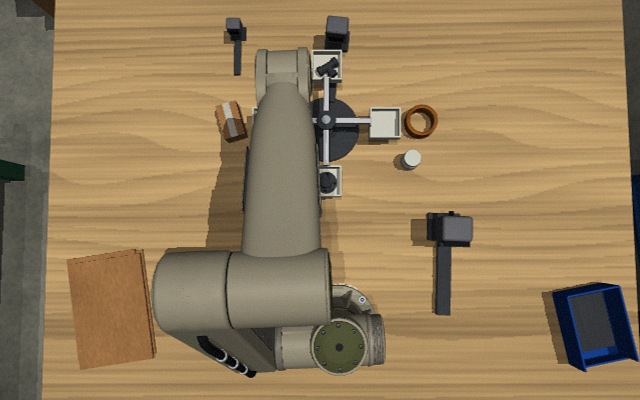

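The tee junction is at (322,338) in the scene view, bearing about -1.7° against the scanner's -7°. About 5° more is needed.

```bash
python3 -m inch '[[0.03,0.2,0,0,0,0,0],[0.02,0.2,0,0,0,0,0],[0.01,0.2,0,0,0,0,0],[0,0.1,0,0,0,0,0],[0,0,0,0,0,0,0]]'
python3 - <<'E'
from h import *
for n in ["scene","top"]:
    p=vision.read_camera(n); mc,x,f,a,b=analyse(p,np.array([.562,.028])); print(x,np.degrees(x[2]),f,a)
    C=cloud(p)
    for r in tip_of(p,"tee_c")[:1]: q=at_z(p,r["location"],.082); print(r,q,np.degrees(np.arctan2(q[1]-x[1],q[0]-x[0])))
    for r in silhouettes(p,"scanner"):
        q=C[r["mask"]&(p["depth"]>0)]; q=q[(abs(q[:,2]-.13)<.008)&(q[:,0]>.7)&(q[:,1]<.1)]
        if len(q)>50: m=np.array(cv2.minAreaRect((q[:,:2]*1000).astype(np.float32))[0])/1000; print("scan",m,q.mean(0),np.degrees(np.arctan2(m[1]-x[1],m[0]-x[0])))
    if n=="scene": im=cv2.resize(p["pixels"][240:400,220:420],None,fx=3.7,fy=3.7,interpolation=cv2.INTER_CUBIC); cv2.imwrite(f"pics/z5.png",im[:,:,::-1])
E
```

```text
clock: 9.75
tcp_pos: [0.549, 0.1006, 0.0983]
orientation: [0.0, 0.708, 0.706, 0.0]
wrist_force: [0.5, 0.1, -0.1]
finger_gap: 0.0
[ 0.56383797  0.02870776 -0.11804498] -6.763479201584549 0.18745019130229193 864
{'location': [312.1, 339.1], 'confidence': 0.8} [0.72219544 0.00407251 0.082     ] -8.842473550388247
scan [ 0.81642883 -0.00251386] [ 0.8191106  -0.00262293  0.12903022] -7.046332422827109
[ 0.56208013  0.02728395 -0.11896574] -6.816234706051546 0.18312970062391776 488
{'location': [331.1, 68.5], 'confidence': 0.51} [0.71699777 0.01280958 0.082     ] -5.337799426634752
scan [ 0.81452789 -0.00259316] [ 0.81575442 -0.00372982  0.12873323] -6.749540151131927
```

View pics/z5.png

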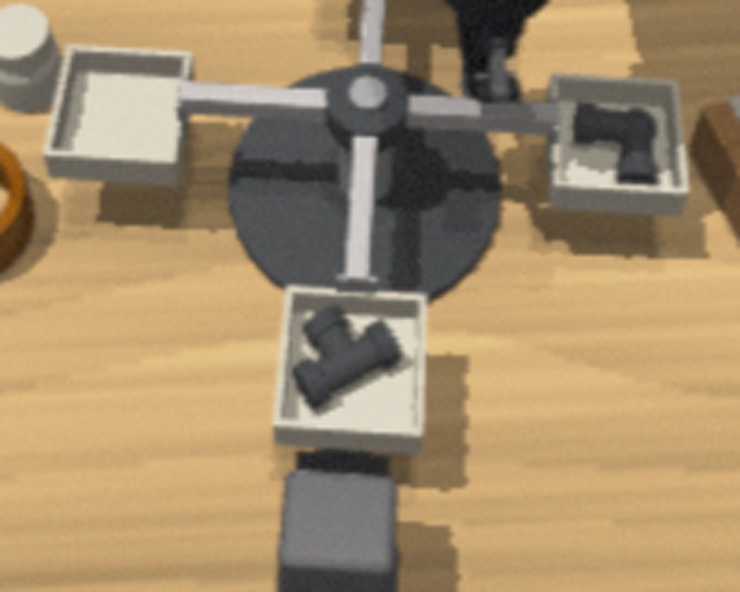

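The tray and spoke are at -6.8°, the scanner at about -6.9°, and the tee estimates at -8.8° and -5.3°, so it is squarely in front. I'll back the finger off the spoke, then go up.

```bash
python3 -m inch '[[0,-0.2,0,0,0,0,0],[0,-0.5,0,0,0,0,0],[0,-0.8,0,0,0,0,0],[0,-0.8,0,0,0,0,0],[0,0,0,0,0,0,0]]'
python3 -m inch '[[0,0,-1.5,0,0,0,0],[0,0,-3,0,0,0,0],[0,0,-4,0,0,0,0],[0,0,-4,0,0,0,0],[0,0,-2,0,0,0,0]]'
python3 -m inch '[[-4,-1,0,0,0,0,0],[-4,-2,0,0,0,0,0],[-4,-2,0,0,0,0,0],[-4,-2,0,0,0,0,0],[-4,-2,0,0,0,0,0]]'
python3 -m inch '[[-3,0,0,0,0,0,0],[-3,0,0,0,0,0,0],[0,0,0,0,0,0,0],[0,0,0,0,0,0,0]]'
python3 - <<'E'
from h import *
for n in ["scene","top"]:
    p=vision.read_camera(n); mc,x,f,a,b=analyse(p,np.array([.562,.028])); print(x,np.degrees(x[2]),f,a)
    s=np.array([.8165,-.0026])-x[:2]; s/=np.linalg.norm(s)
    for r in tip_of(p,"tee_c")[:1]: q=at_z(p,r["location"],.082); d=q[:2]-x[:2]; print(r,q,"in scanner frame",d@s,d@[-s[1],s[0]])
    for l in ["carton","tape","jar"]:
        for r in tip_of(p,l)[:1]: print(l,at_z(p,r["location"],0))
    cv2.imwrite(f"pics/{n}6.png",p["pixels"][:,:,::-1])
    im=p["pixels"][240:400,220:420] if n=="scene" else p["pixels"][0:200,200:450]
    cv2.imwrite(f"pics/z6{n}.png",cv2.resize(im,None,fx=3,fy=3,interpolation=cv2.INTER_CUBIC)[:,:,::-1])
E
```

```text
clock: 10.55
tcp_pos: [0.5235, 0.1007, 0.0982]
orientation: [-0.0, 0.708, 0.706, -0.001]
wrist_force: [0.0, 0.7, -0.3]
finger_gap: -0.0002
clock: 11.05
tcp_pos: [0.5265, 0.1008, 0.2472]
orientation: [0.002, 0.708, 0.706, 0.002]
wrist_force: [-0.3, -0.5, -0.3]
finger_gap: -0.0
clock: 11.55
tcp_pos: [0.4338, -0.1003, 0.2435]
orientation: [0.0, 0.708, 0.706, 0.0]
wrist_force: [0.9, -0.9, 0.6]
finger_gap: -0.0004
clock: 11.95
tcp_pos: [0.4344, -0.1595, 0.2433]
orientation: [-0.0, 0.709, 0.706, 0.0]
wrist_force: [-0.7, 1.3, -0.3]
finger_gap: 0.0001
[ 0.56387743  0.02877282 -0.1174724 ] -6.730672671555103 0.18131519585423678 871
{'location': [312.2, 341.5], 'confidence': 0.91} [0.72751259 0.00401032 0.082     ] in scanner frame 0.1654394945677868 -0.004407043325865733
carton [0.58063595 0.29595698 0.        ]
tape [ 0.57967843 -0.23779191  0.        ]
jar [ 0.46539235 -0.21823257  0.        ]
[ 0.56186109  0.02735223 -0.11685388] -6.695233923197867 0.1866895102244446 659
{'location': [331.9, 69.8], 'confidence': 0.84} [0.71325333 0.01060263 0.082     ] in scanner frame 0.15231236757592825 0.001050859990147899
carton [0.58357511 0.30991607 0.        ]
jar [0.40440894 0.04597685 0.        ]
```

View pics/z6top.png

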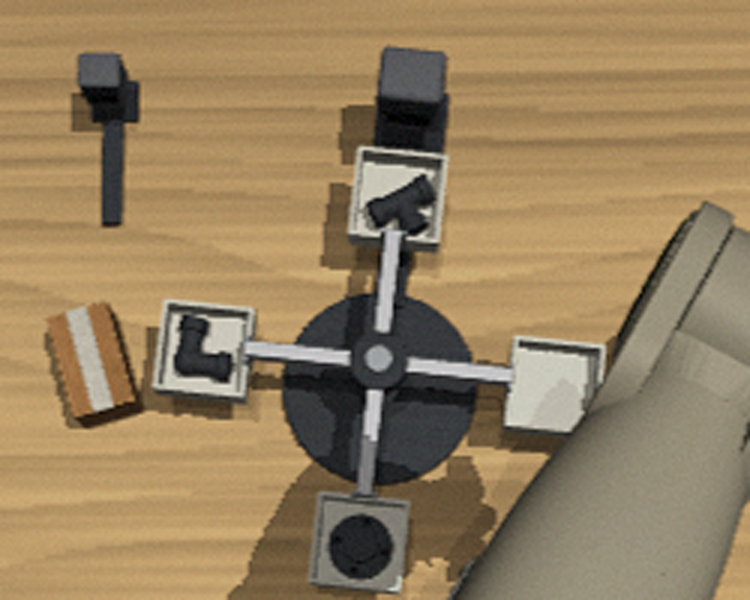

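View pics/scene6.png

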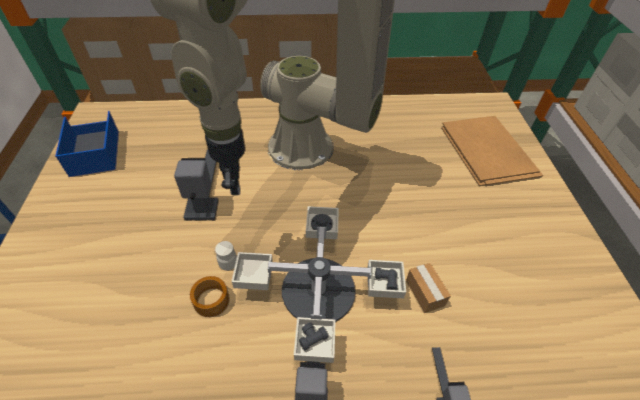

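The tee's tray sits right in front of the scanner (331,70 in the top view), with the tee 1 to 4 mm off the middle line. The rotor hasn't moved between readings, the bystanders are in place, and the arm is clear. Handing in.

```bash
python3 - <<'E'
from workcell import workorder, get_state
print(workorder.hand_in()); print(get_state()["clock"])
E
```

```text
the job is handed in; nothing more can be done
None
the job is handed in; nothing more can be done
```

I turned the carousel about 91.5° clockwise by pushing one bare spoke with the closed fingertip, at about 3 N measured at the wrist. I then backed the finger off, raised it and moved the arm clear. The job was handed in after about 12 of the 54 s, and no verdict was reported.

What the last checks showed before hand-in:

- **Tee position:** it was -4 mm off the window's middle line from the scene camera and +1 mm from the top camera, against a limit of ±18 mm. Its distance from the axis was 0.165 m and 0.152 m, inside the 0.13–0.20 m range.
- **Carousel:** it read -6.76° and -6.82° before I backed off and -6.73° and -6.70° afterwards, so it stood still within measurement noise. I did not measure its speed directly.
- **Fittings:** all three could be seen lying in their trays. I did not measure their heights at the end.
- **Carton, tape and jar:** in the scene view all three were within about 8 mm of their first readings, which is within measurement noise.
- **Disagreements:** in the last top view the network's "jar" detection landed on the flange tray, which the picture shows is false. The tape was not detected there; the raised arm hides the area where the jar and tape stand.

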